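Re-nest three workpieces at the laser marking bench

ROBOT

A 7-joint arm with a two-finger parallel gripper is mounted at the origin on the work surface. World frame = base frame: x ahead of the robot, y to its left, z up, the work surface at z = 0. Lengths are in m, angles in rad, forces in N, time in s.
With the tool pointing down it reaches from about 0.4 to 0.85 m from the base axis. Payload 4.5 kg.
Tool frame: the origin (TCP) lies midway between the tips of the shut fingers; the grasp point (between the pads) lies 19 mm behind it; z points along the fingers, y is the line along which they close (so a half turn about z gives the same grasp; the last joint's range is limited). The gripper opens to 88 mm and grips with 3 to 60 N. Pads are 18 mm wide; open, the fingers measure 123 mm over their backs; the gripper's body (75 mm by 187 mm) begins 45 mm behind the grasp point.
Start: joints at [-1.232, 0.689, -0.195, 1.565, 0.157, 0.902, -0.215], TCP at [0.188, 0.596, 0.239] pointing down, gripper open.
Joint ranges: [-3.01, 3.01], [-0.46, 2.08], [-1.47, 1.51], [0.13, 2.56], [-1, 4.14], [0.04, 2.09], [-2.66, 2.66]. Speed limits (rad/s): [2.57, 2.57, 3.14, 3.14, 3.14, 3.14, 3.14].

INTERFACE

Orientations are given as a unit quaternion [w, x, y, z].
In Python, from cell import bot gives the robot as it stands.
- The arm moves only by the tool jog_arm, never from a script. Its argument "commands" is a list of rows, each a list of 4 numbers: the shift along the tool's x, y, z in mm, then the turn about the tool's z in rad. A call has 1 to 8 rows; each row is the pose to reach, as a shift and turn from the pose commanded when the call began, along the tool's axes at that moment; what a row does not reach only later rows make up. A row lasts 1/12 s, in which the tool goes at most 41.7 mm and 7.16 degrees, less where a joint would pass 70% of its speed; a pose out of reach is approached as far as the arm can. A call with a gripper value outside its range is refused whole. "fingers" is the closure, from 0 (fully open) to 1 (shut), set as the call begins (left out, the last holds). The fingers move at their own pace and stop on an object; "grip_force" is the grip in N (left out, the last holds). Time passes only in rows, so rows that repeat a pose let the fingers close. It gives the time, the measured TCP pose, the force, the opening and the grip force at its end, in the units of the state.
- bot.observe(): the state, without advancing time (a new reading comes with each control period).
- bot.read_camera(name): name is "side" or "top" or "wrist"; returns the picture (400x640x3 uint8, red, green, blue); there is no depth.
- bot.get_calibration(name): a dict with "intrinsics" (3x3 intrinsics, pixels), "rvec" (rotation vector, rad) and "tvec" (3), from world to camera coordinates, as OpenCV has them; the wrist camera has in their place "tool_from_camera" (4x4, takes a point from camera to tool coordinates, whose origin is the TCP and whose axes are the flange's). Camera axes: x right, y down, z forward; pixel columns grow to the right and rows downward; lengths in m; the calibration is good to about 2 mm. A picture is of the moment at which its call begins: read the wrist's pose just before it. get_calibration takes no time and is no camera call.
- bot.close_job(): hands the job in; it is judged then, once.
Trained networks look in the newest picture that a camera, given by its name, has taken for a name from the list of things; names that differ only in an ending like _2 or _b are one class to them, and where a whole thing is asked for, a point or a joint stands for the part that bears it (a point fixed in the world has none). Each returns a list of dicts, best first, with "conf" (0 to 1); they miss things now and then, are a little off and sometimes report something else, mostly with a low value. They report only what shows in the picture. A call takes as long as a camera call. They do not tell look-alikes from the thing itself.
- bot.spot_in(camera, query): "location" ([column, row] in pixels, amid what is visible of it).
The state is a dict: "clock": time; "joint_positions": joint angles; "joint_vel": joint speeds; "tau": joint torques, N m; "tcp_pos": TCP position; "tcp_rot": TCP orientation; "force": force on the tool from outside, world axes, zero at the start; "ft_torque": the same for the moment, N m; "width": finger opening in m; "finger_force": force on a finger pad.
Only numpy, scipy, OpenCV 4.12 (cv2) and the standard library are available. Lean on these libraries where they do the work, as an engineer would, in place of code of your own. Each camera call takes 0.05 s, during which the arm holds its last target. There are 200 camera calls.

TASK

The three metal workpieces on the laser marking bench were each loaded into the wrong nest. Using the empty rubber parking pad to stand one piece on for the moment, rearrange them so that each sits upright, flat on the pocket floor and roughly centred in the nest whose raised metal profile matches it: the round flange hub at the round profile, the square block at the square, the T-shaped bracket at the narrow bar. Set each piece down gently rather than dropping it, never tip one over, and leave the glasses, the wooden strip and the jar alone.

Things in the scene. Friction and masses are not known exactly. Their poses are not given: they have to be found in the camera images.
- hub: Loose turned steel flange hub (about 350 g): round foot disc 54 mm across and 14 mm high, and on it a round boss 30 mm across up to 46 mm. Origin: centre of the underside, z up along the boss. It starts upright in the pocket of the nest with the square profile, and belongs in the nest with the round profile.
- block: Loose aluminium manifold block (about 250 g), square, 48 x 48 mm and 40 mm high, with four small dark holes on top. Origin: centre of the underside, x and y square to its faces, z up. It starts in the nest with the bar profile, and belongs in the nest with the square profile.
- bracket: Loose steel rail bracket (about 220 g), an upside-down T: foot 58 x 30 mm and 12 mm high, and along its middle a rib 58 mm long and 12 mm thick up to 46 mm. Origin: centre of the underside, x along the rib, y across it, z up. It starts in the nest with the round profile, and belongs in the nest with the bar profile.
- nest_round: Fixed nest: dark plate 164 x 96 x 6 mm; grey rim 96 x 96 outside, 80 x 80 inside, top 14 mm above the origin, round a pocket with floor 6 mm above the origin for one piece. On the tab beside the pocket a fixed bare-metal profile, 4 mm high, centred 82 mm along +x: a round disc 52 mm across. Origin: centre of the pocket, underside of the plate; x from pocket to tab, z up.
- nest_square: Fixed nest: dark plate 164 x 96 x 6 mm; grey rim 96 x 96 outside, 80 x 80 inside, top 14 mm above the origin, round a pocket with floor 6 mm above the origin for one piece. On the tab beside the pocket a fixed bare-metal profile, 4 mm high, centred 82 mm along +x: a square 48 x 48 mm. Origin: centre of the pocket, underside of the plate; x from pocket to tab, z up.
- nest_bar: Fixed nest: dark plate 164 x 96 x 6 mm; grey rim 96 x 96 outside, 80 x 80 inside, top 14 mm above the origin, round a pocket with floor 6 mm above the origin for one piece. On the tab beside the pocket a fixed bare-metal profile, 4 mm high, centred 82 mm along +x: a narrow bar 20 x 76 mm across the tab. Origin: centre of the pocket, underside of the plate; x from pocket to tab, z up.
- pad: Fixed black rubber parking pad, 110 x 110 x 6 mm, flat and empty at the start. Origin: centre of its underside; its top is 6 mm above. Pad and nests lie on a fixed perforated aluminium plate 8 mm thick, so their origins are 8 mm above the bench.
- glasses: Bystander: loose amber safety glasses with yellow frame, about 120 x 140 x 49 mm, standing beyond the work. Origin: under the middle of the lenses; the temples reach 122 mm along its -x, away from the robot.
- strip: Bystander: loose wooden strip, 22 x 240 x 18 mm (long along its y), lying beyond the work. Origin: centre of the underside.
- jar: Bystander: loose small jar with a white lid, 56 mm across and 60 mm high, at the robot's right. Origin: centre of the underside.
Mind the look-alikes: they are no part of the job. Leave any green or yellow look-alike of the hub alone.

How it is judged:
By the outcome, as a careful person would: the job done as asked, in the order asked, and still so for the second after the job is handed in, with the robot touching nothing.
It also fails if it takes over 115 s, if anything falls off the work surface, if the arm or the gripper's body presses on something with over 40 N, if the wrist force passes 120 N, or if a joint passes its speed limit or range.

## Working session

There is one attempt and no reset: what is moved stays moved. The work goes in short steps, Python scripts to look and compute and a tool call to move; the robot and the scene stay as the last step left them, time stands still between calls to the robot, and variables do not carry over. Pictures are saved under pics/ and viewed, at most 14 in all, crops included, and the job is handed in when it is done.

Besides the shell and the picture viewer there is one more tool, called after "Request:" as name([rows], argument=value, ...), one row to a line, values as JSON. jog_arm: Moves the arm, as the interface text tells. Its arguments: {"type":"object","properties":{"commands":{"type":"array","items":{"type":"array","items":{"type":"number"}}},"fingers":{"type":"number"},"grip_force":{"type":"number"}},"required":["commands"]}

```bash
mkdir -p pics
cat > h.py <<'E'
import numpy as np,cv2
from cell import bot
from scipy.spatial.transform import Rotation as R
def ray(cam,px):
    c=bot.get_calibration(cam);K=np.array(c["intrinsics"],float)
    d=np.linalg.inv(K)@[px[0],px[1],1]
    if cam=="wrist":
        s=bot.observe();q=s["tcp_rot"];T=np.eye(4);T[:3,:3]=R.from_quat([q[1],q[2],q[3],q[0]]).as_matrix();T[:3,3]=s["tcp_pos"]
        M=T@np.array(c["tool_from_camera"]);return M[:3,3],M[:3,:3]@d
    Rm=cv2.Rodrigues(np.array(c["rvec"],float))[0];return -Rm.T@np.array(c["tvec"],float).ravel(),Rm.T@d
def at(cam,px,z):
    o,d=ray(cam,px);return o+d*(z-o[2])/d[2]
def save(cam,n):
    im=bot.read_camera(cam);cv2.imwrite(f"pics/{n}.png",im[:,:,::-1]);return im
E
python3 - <<'E'
from h import *
save("top","top0");save("side","side0")
for q in ["hub","block","bracket","nest_round","nest_square","nest_bar","pad","jar","glasses","strip"]:
    for r in bot.spot_in("top",q)[:3]:
        print(q,round(r["conf"],2),np.round(r["location"]),np.round(at("top",r["location"],.03),3))
s=bot.observe();print(s["clock"],s["tcp_pos"],s["tcp_rot"],s["width"])
E
```

```text
hub 0.83 [140. 170.] [0.619 0.519 0.03 ]
hub 0.71 [204. 299.] [0.25  0.321 0.03 ]
hub 0.7 [208. 203.] [0.519 0.318 0.03 ]
block 0.7 [280. 185.] [0.569 0.11  0.03 ]
bracket 0.49 [343. 194.] [ 0.54 -0.07  0.03]
nest_round 0.74 [345. 188.] [ 0.558 -0.077  0.03 ]
nest_square 0.66 [211. 185.] [0.57  0.311 0.03 ]
nest_bar 0.95 [289. 170.] [0.613 0.085 0.03 ]
pad 0.9 [419. 218.] [ 0.469 -0.287  0.03 ]
jar 0.98 [490. 186.] [ 0.558 -0.495  0.03 ]
glasses 0.62 [242. 120.] [0.764 0.226 0.03 ]
strip 0.59 [383. 124.] [ 0.749 -0.193  0.03 ]
strip 0.58 [490. 186.] [ 0.557 -0.496  0.03 ]
strip 0.56 [281. 181.] [0.579 0.107 0.03 ]
0.6 [0.18755058 0.59621629 0.23874554] [3.65826353e-06 1.51797228e-01 9.88411655e-01 4.11459214e-05] 0.08824617660560347
```

View pics/top0.png

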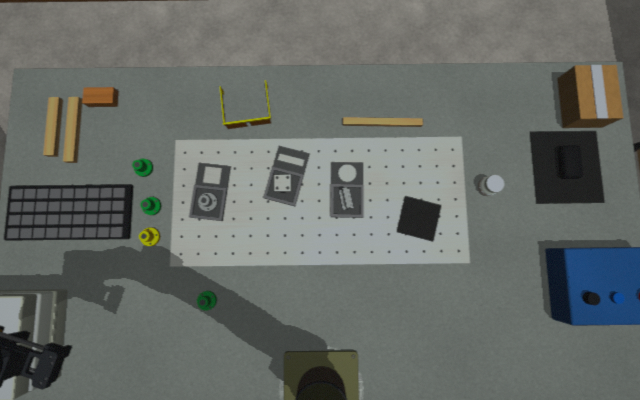

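View pics/side0.png

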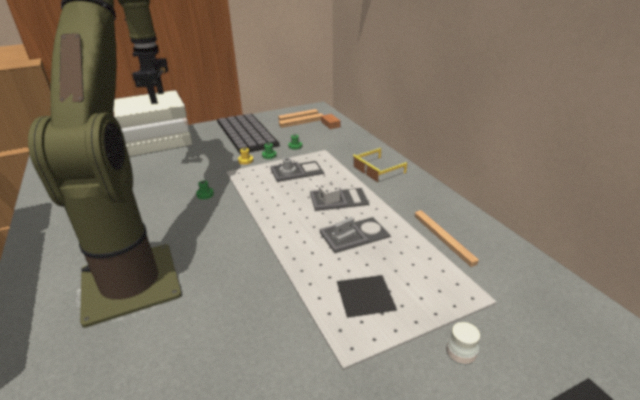

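The top view shows five hub-like things: green at (142,168), (150,205) and (207,300), yellow at (148,237), and bare steel at (207,202). The steel one standing in the nest with the square profile is the hub. The block is at (282,182) in the bar nest, the bracket at (347,197) in the round nest, and the pad at (419,218). I'll confirm this in a crop.

Run:
```python
import cv2
im=cv2.imread("pics/top0.png")[140:230,180:380]
cv2.imwrite("pics/crop0.png",cv2.resize(im,None,fx=4,fy=4,interpolation=cv2.INTER_CUBIC))
```

```text
(no output)
```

View pics/crop0.png

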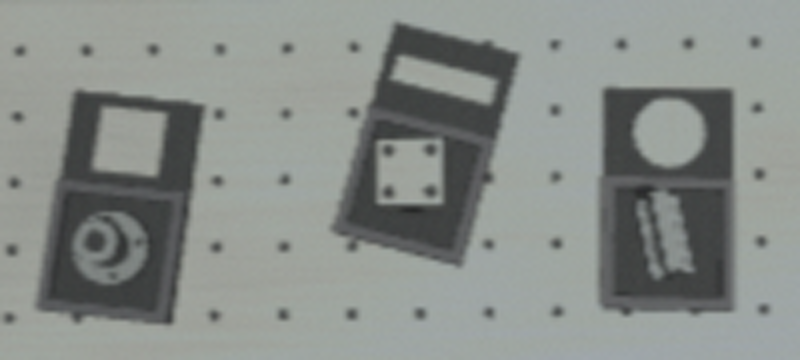

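The crop confirms it: the bare-steel hub is at crop (110,247), which is full (207,202), beside the square profile. The block is beside the bar and the bracket beside the disc. Next I compute the poses from these points.

Run:
```python
from h import *
f=lambda p,z:at("top",[p[0]/4+179.6,p[1]/4+139.6],z)
N={"sq":([(60,180),(190,190),(172,322),(37,310)],(130,142)),"bar":([(372,106),(497,137),(463,265),(333,232)],(443,79)),"rd":([(601,178),(733,178),(733,309),(601,309)],(669,132))}
for k,(c,p) in N.items():
    P=np.array([f(q,.022) for q in c])[:,:2];m=P.mean(0);t=f(p,.018)[:2]
    print(k,m.round(4),"yaw",np.degrees(np.arctan2(*(t-m)[::-1])).round(1),"d",np.linalg.norm(t-m).round(4),"sides",np.linalg.norm(P-np.roll(P,1,0),axis=1).round(4))
print("hub",f((110,247),.028)[:2].round(4),"block",f((410,171),.054)[:2].round(4),"brk",f((674,232),.06)[:2].round(4))
B=np.array([f(q,.054)[:2] for q in [(376,140),(442,137),(444,205),(377,204)]]);e=B[1]-B[0];print(B.mean(0),np.diff(B,axis=0),np.degrees(np.arctan2(e[1],e[0])))
a,b=f((662,193),.06)[:2],f((682,272),.06)[:2];print("rib",a,b,np.degrees(np.arctan2(*(a-b)[::-1])))
P=np.array([at("top",q,.014)[:2] for q in [(407,196),(441,204),(432,240),(397,232)]]);print("pad",P.mean(0),np.linalg.norm(P-np.roll(P,1,0),axis=1))
c=bot.get_calibration("wrist");print(np.round(c["tool_from_camera"],3),c["intrinsics"][0])
s=bot.observe();q=s["tcp_rot"];print(R.from_quat([q[1],q[2],q[3],q[0]]).as_matrix().round(3))
```

```text
sq [0.5221 0.3196] yaw -5.3 d 0.0809 sides [0.0958 0.0954 0.0968 0.098 ]
bar [0.5676 0.1013] yaw -13.5 d 0.0819 sides [0.0971 0.0948 0.0973 0.0975]
rd [ 0.5223 -0.0803] yaw -2.4 d 0.0829 sides [0.0957 0.0961 0.0957 0.095 ]
hub [0.5235 0.3212] block [0.5716 0.1024] brk [ 0.5249 -0.0827]
[0.57131081 0.102621  ] [[ 0.00159341 -0.04679938]
 [-0.04887151 -0.00139577]
 [ 0.00128943  0.04721991]] -88.049959657109
rib [ 0.55261695 -0.07491772] [ 0.49671262 -0.08766983] 12.84965416446949
pad [ 0.46970636 -0.29095471] [0.10973693 0.10099488 0.10863852 0.10247167]
[[ 0.    -0.951 -0.31   0.08 ]
 [ 1.    -0.     0.002 -0.001]
 [-0.002 -0.31   0.951 -0.147]
 [ 0.     0.     0.     1.   ]] [302.32086793   0.         322.30697128]
[[-0.954  0.3    0.   ]
 [ 0.3    0.954  0.   ]
 [ 0.     0.    -1.   ]]
```

Request:
jog_arm([
  [-525,-547,40,-0.53],
  [-525,-547,40,-0.53],
  [-525,-547,40,-0.53],
  [-525,-547,40,-0.53],
  [-525,-547,40,-0.53],
  [-525,-547,40,-0.53],
  [-525,-547,40,-0.53],
  [-525,-547,40,-0.53],
], fingers=0)

```text
clock: 1.27
tcp_pos: [0.3361, 0.2963, 0.2213]
tcp_rot: [0.0, -0.112, 0.994, 0.0]
force: [1.5, 0.7, 0.2]
width: 0.0882
finger_force: 0.0
```

```bash
cat >> h.py <<'E'
def go(x,y,z,yaw=None):
    "shift (mm, tool axes) and turn to a TCP pose; yaw (deg) of tool y in world, mod 180"
    s=bot.observe();q=s["tcp_rot"];M=R.from_quat([q[1],q[2],q[3],q[0]]).as_matrix()
    d=M.T@(np.array([x,y,z])-s["tcp_pos"])*1000
    a=np.degrees(np.arctan2(M[1,1],M[0,1]));t=0 if yaw is None else -((yaw-a+90)%180-90)
    print("t",round(s["clock"],2),"tcp",np.round(s["tcp_pos"],4),"yawy",a.round(2),"j",np.round(s["joint_positions"],2),"F",np.round(s["force"],1),"w",round(s["width"],4))
    print("go",d.round(1),round(np.radians(t),3))
E
python3 -c "
from h import *
go(.525,-.083,.2,102.85)"
```

```text
t 1.27 tcp [0.3361 0.2963 0.2213] yawy 102.92 j [-0.57  0.51 -0.38  2.09  0.33  0.59  0.61] F [1.5 0.7 0.2] w 0.0882
go [ -99.3 -411.9   21.2] 0.001
```

Request:
jog_arm([
  [-99,-412,20,0],
  [-99,-412,20,0],
  [-99,-412,20,0],
  [-99,-412,20,0],
  [-99,-412,20,0],
  [-99,-412,20,0],
  [-99,-412,20,0],
  [-99,-412,20,0],
])

```text
clock: 1.93
tcp_pos: [0.4843, -0.0024, 0.2056]
tcp_rot: [0.0, -0.112, 0.994, 0.0]
force: [1.1, 1.0, 0.5]
width: 0.0878
finger_force: 0.0
```

```bash
python3 -c "
from h import *
go(.525,-.083,.2,102.85)"
```

```text
t 1.93 tcp [ 0.4843 -0.0024  0.2056] yawy 102.89 j [ 0.18  0.58 -0.43  2.01  0.4   0.63  1.29] F [1.1 1.  0.5] w 0.0878
go [-21.7 -87.7   5.6] 0.001
```

Request:
jog_arm([
  [-20,-75,5,0],
  [-20,-75,5,0],
  [-20,-75,5,0],
  [-20,-75,5,0],
])

```text
clock: 2.27
tcp_pos: [0.5202, -0.0714, 0.2]
tcp_rot: [0.0, -0.11, 0.994, -0.0]
force: [-0.3, 0.9, 0.2]
width: 0.0883
finger_force: 0.0
```

```bash
python3 -c "
from h import *
save('wrist','w1')
go(.525,-.083,.2,102.85)
for q in ['bracket','nest_round']:
  for r in bot.spot_in('wrist',q)[:2]: print(q,r,at('wrist',r['location'],.05))"
```

```text
t 2.32 tcp [ 0.5197 -0.0691  0.2003] yawy 102.81 j [ 0.32  0.64 -0.44  1.9   0.41  0.69  1.43] F [ 0.1  0.2 -0.1] w 0.0882
go [ -2.1 -14.8   0.3] -0.001
bracket {'location': [317.3, 183.6], 'conf': 0.9} [ 0.51903057 -0.07361366  0.05      ]
nest_round {'location': [302.5, 203.2], 'conf': 0.58} [ 0.54295382 -0.0832654   0.05      ]
```

View pics/w1.png

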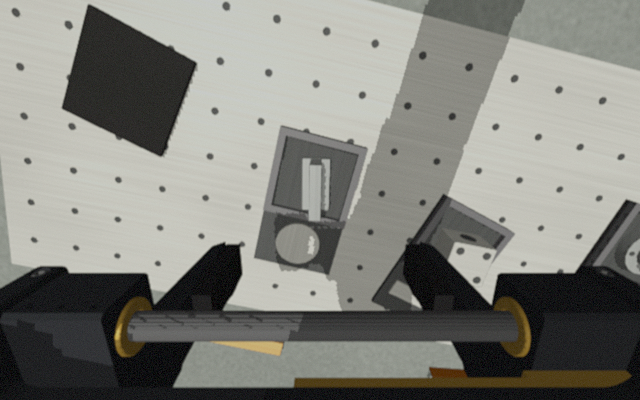

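The wrist picture shows the bracket upright in the round nest. The rib top runs from about (308,165) to (315,220), and the rim corners are at (283,126), (367,148), (341,222) and (257,210).

Run:
```python
from h import *
im=cv2.imread("pics/w1.png")[115:285,240:380]
cv2.imwrite("pics/c1.png",cv2.resize(im,None,fx=3.5,fy=3.5,interpolation=cv2.INTER_CUBIC))
```

```text
(no output)
```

View pics/c1.png

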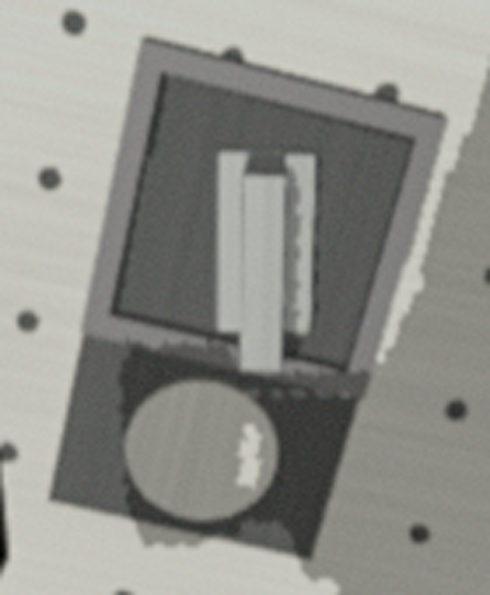

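Run:
```python
from h import *
f=lambda p,z:at("wrist",[p[0]/3.5+240,p[1]/3.5+115],z)[:2]
a,b=f((260,371),.06),f((265,174),.06);print((a+b)/2,np.linalg.norm(a-b),np.degrees(np.arctan2(*(a-b)[::-1])))
P=np.array([f(p,.022) for p in [(143,38),(446,116),(370,375),(84,338)]]);print(P.mean(0),np.linalg.norm(P-np.roll(P,1,0),axis=1), f((200,450),.018))
F=np.array([f(p,.026) for p in [(217,151),(316,155),(308,333),(217,332)]]);print("foot",F.mean(0))
go(*((a+b)/2),.1,np.degrees(np.arctan2(*(a-b)[::-1]))+90)
```

```text
[ 0.52701559 -0.07335549] 0.058336983132081424 11.247446375871661
[ 0.52152281 -0.07595201] [0.09838658 0.09473881 0.08804068 0.09488855] [ 0.60542983 -0.07861822]
foot [ 0.52729869 -0.07333812]
t 2.42 tcp [ 0.5193 -0.0671  0.2006] yawy 103.05 j [ 0.31  0.64 -0.44  1.9   0.41  0.69  1.43] F [-1.1  0.9  0.2] w 0.0881
go [ -6.1  -7.9 100.6] 0.031
```

Request:
jog_arm([
  [-5,-13,40,0.03],
  [-5,-13,80,0.03],
  [-5,-13,115,0.03],
  [-5,-13,130,0.03],
  [-5,-13,130,0.03],
  [-5,-13,130,0.03],
])

```text
clock: 2.92
tcp_pos: [0.5271, -0.0786, 0.0704]
tcp_rot: [-0.001, -0.099, 0.995, 0.0]
force: [0.7, -0.2, 0.2]
width: 0.0878
finger_force: 0.0
```

```bash
python3 -c "
from h import *
go(.527,-.079,.034,101.5)"
```

```text
t 2.92 tcp [ 0.5271 -0.0786  0.0704] yawy 101.35 j [ 0.23  0.85 -0.28  1.96  0.55  0.4   1.3 ] F [ 0.7 -0.2  0.2] w 0.0878
go [ 0.1 -0.4 36.4] -0.003
```

Request:
jog_arm([
  [0,0,20,0],
  [0,0,30,0],
  [0,0,36,0],
  [0,0,36,0],
  [0,0,36,0],
])

```text
clock: 3.33
tcp_pos: [0.5278, -0.0802, 0.0351]
tcp_rot: [0.0, -0.098, 0.995, -0.0]
force: [0.5, 0.0, -0.3]
width: 0.0882
finger_force: 0.0
```

Request:
jog_arm([
  [0,0,0,0],
  [0,0,0,0],
  [0,0,0,0],
  [0,0,0,0],
  [0,0,0,0],
  [0,0,0,0],
  [0,0,0,0],
  [0,0,0,0],
], fingers=1, grip_force=25)

```text
clock: 4.0
tcp_pos: [0.5275, -0.0804, 0.0344]
tcp_rot: [0.0, -0.097, 0.995, 0.0]
force: [-0.6, -0.6, 0.1]
width: 0.0369
finger_force: 0.0
```

Request:
jog_arm([
  [0,0,0,0],
  [0,0,0,0],
  [0,0,0,0],
  [0,0,0,0],
  [0,0,0,0],
  [0,0,0,0],
  [0,0,0,0],
  [0,0,0,0],
])

```text
clock: 4.67
tcp_pos: [0.5275, -0.0804, 0.0344]
tcp_rot: [-0.0, -0.097, 0.995, 0.0]
force: [-0.0, -0.1, -1.7]
width: 0.012
finger_force: 25.0
```

Request:
jog_arm([
  [0,0,-10,0],
  [0,0,-30,0],
  [0,0,-60,0],
  [0,0,-80,0],
  [0,0,-80,0],
  [0,0,-80,0],
])

```text
clock: 5.17
tcp_pos: [0.5281, -0.081, 0.1157]
tcp_rot: [0.001, -0.097, 0.995, -0.0]
force: [-0.7, -1.0, -2.7]
width: 0.0111
finger_force: 25.0
```

```bash
python3 -c "
from h import *
go(.470,-.289,.115)"
```

```text
t 5.17 tcp [ 0.5281 -0.081   0.1157] yawy 101.14 j [ 0.27  0.78 -0.34  1.94  0.51  0.51  1.34] F [-0.7 -1.  -2.7] w 0.0111
go [  97.2 -192.9    0.6] 0.0
```

Request:
jog_arm([
  [10,-20,0,0],
  [25,-50,0,0],
  [42,-84,0,0],
  [59,-118,0,0],
  [75,-150,0,0],
  [90,-180,0,0],
  [97,-193,0,0],
  [97,-193,0,0],
])

```text
clock: 5.83
tcp_pos: [0.4659, -0.2941, 0.1126]
tcp_rot: [-0.003, -0.093, 0.996, -0.001]
force: [0.5, -0.1, -2.5]
width: 0.0118
finger_force: 25.0
```

Request:
jog_arm([
  [0,0,25,0],
  [0,0,50,0],
  [0,0,65,0],
  [0,0,75,0],
  [0,0,75,0],
  [0,0,75,0],
])

```text
clock: 6.33
tcp_pos: [0.4698, -0.2875, 0.0389]
tcp_rot: [-0.001, -0.098, 0.995, 0.001]
force: [-0.2, -0.5, -2.2]
width: 0.0119
finger_force: 25.0
```

```bash
python3 -c "
from h import *
go(.470,-.289,.0345)"
```

```text
t 6.33 tcp [ 0.4698 -0.2875  0.0389] yawy 101.26 j [ 0.64  0.92 -0.3   1.91  0.64  0.41  1.62] F [-0.2 -0.5 -2.2] w 0.0119
go [ 0.1 -1.6  4.4] 0.0
```

Request:
jog_arm([
  [0,0,2,0],
  [0,0,3,0],
  [0,0,4,0],
  [0,0,5,0],
  [0,0,5,0],
  [0,0,5,0],
])

```text
clock: 6.83
tcp_pos: [0.4699, -0.2887, 0.0346]
tcp_rot: [0.0, -0.097, 0.995, -0.0]
force: [-0.4, -0.4, -1.7]
width: 0.0118
finger_force: 25.0
```

Request:
jog_arm([
  [0,0,0.4,0],
  [0,0,0.8,0],
  [0,0,0.8,0],
  [0,0,0.8,0],
])

```text
clock: 7.17
tcp_pos: [0.4699, -0.2886, 0.0343]
tcp_rot: [0.0, -0.097, 0.995, -0.0]
force: [-1.2, 0.6, 5.2]
width: 0.0116
finger_force: 25.0
```

Contact. I release and retreat.

Request:
jog_arm([
  [0,0,0,0],
  [0,0,0,0],
  [0,0,0,0],
  [0,0,0,0],
  [0,0,0,0],
  [0,0,0,0],
  [0,0,0,0],
], fingers=0)

```text
clock: 7.75
tcp_pos: [0.4698, -0.2886, 0.0335]
tcp_rot: [-0.0, -0.097, 0.995, 0.0]
force: [-0.0, -0.3, 0.1]
width: 0.0564
finger_force: 0.0
```

Request:
jog_arm([
  [0,0,-20,0],
  [0,0,-60,0],
  [0,0,-100,0],
  [0,0,-130,0],
  [0,0,-130,0],
  [0,0,-130,0],
])

```text
clock: 8.25
tcp_pos: [0.4706, -0.2892, 0.1652]
tcp_rot: [0.002, -0.097, 0.995, -0.001]
force: [-0.3, -1.1, 0.2]
width: 0.0876
finger_force: 0.0
```

```bash
python3 -c "
from h import *
go(.522,.320,.165,90)"
```

```text
t 8.25 tcp [ 0.4706 -0.2892  0.1652] yawy 101.15 j [ 0.75  0.73 -0.47  1.85  0.5   0.68  1.74] F [-0.3 -1.1  0.2] w 0.0876
go [-168.2  587.7   -0.7] 0.195
```

Request:
jog_arm([
  [-168,588,-35,0.19],
  [-168,588,-35,0.19],
  [-168,588,-35,0.19],
  [-168,588,-35,0.19],
  [-168,588,-35,0.19],
  [-168,588,-35,0.19],
  [-168,588,-35,0.19],
  [-168,588,-35,0.19],
])

```text
clock: 8.92
tcp_pos: [0.4961, 0.0447, 0.1812]
tcp_rot: [-0.002, -0.003, 1.0, -0.0]
force: [1.1, -1.1, -0.4]
width: 0.088
finger_force: 0.0
```

```bash
python3 -c "
from h import *
go(.522,.320,.2,90)"
```

```text
t 8.92 tcp [0.4961 0.0447 0.1812] yawy 90.3 j [ 0.04  0.63 -0.35  1.99  0.38  0.58  1.  ] F [ 1.1 -1.1 -0.4] w 0.088
go [-27.3 275.2 -19.2] 0.005
```

Request:
jog_arm([
  [-27,275,-19,0],
  [-27,275,-19,0],
  [-27,275,-19,0],
  [-27,275,-19,0],
  [-27,275,-19,0],
  [-27,275,-19,0],
  [-27,275,-19,0],
  [-27,275,-19,0],
])

```text
clock: 9.58
tcp_pos: [0.5207, 0.3268, 0.2004]
tcp_rot: [-0.001, -0.007, 1.0, 0.003]
force: [0.1, 0.3, 1.0]
width: 0.0882
finger_force: 0.0
```

Request:
jog_arm([
  [0,0,0,0],
  [0,0,0,0],
  [0,0,0,0],
  [0,0,0,0],
  [0,0,0,0],
])

```text
clock: 10.0
tcp_pos: [0.5232, 0.3166, 0.2015]
tcp_rot: [-0.0, -0.002, 1.0, -0.001]
force: [0.2, -0.1, -0.2]
width: 0.0883
finger_force: 0.0
```

Run:
```python
from h import *
go(.522,.320,.2,90)
im=save('wrist','w2')
cv2.imwrite("pics/c2.png",cv2.resize(im[60:300,180:500,::-1],None,fx=2.5,fy=2.5,interpolation=cv2.INTER_CUBIC))
for r in bot.spot_in('wrist','hub')[:3]: print(r,at('wrist',r['location'],.045))
go(.522,.320,.2,90)
```

```text
t 10.0 tcp [0.5232 0.3166 0.2015] yawy 90.19 j [-0.43  0.73 -0.33  1.64  0.3   0.82  0.68] F [ 0.2 -0.1 -0.2] w 0.0883
go [1.2 3.4 1.5] 0.003
{'location': [478.4, 169.8], 'conf': 0.97} [0.50814357 0.47642905 0.045     ]
{'location': [326.9, 179.6], 'conf': 0.86} [0.51907936 0.32144185 0.045     ]
{'location': [485.6, 262.9], 'conf': 0.72} [0.61548645 0.50230218 0.045     ]
t 10.1 tcp [0.5232 0.3173 0.2017] yawy 90.23 j [-0.43  0.73 -0.33  1.64  0.3   0.82  0.68] F [ 0.2  0.3 -0.5] w 0.0883
go [1.2 2.7 1.7] 0.004
```

View pics/c2.png

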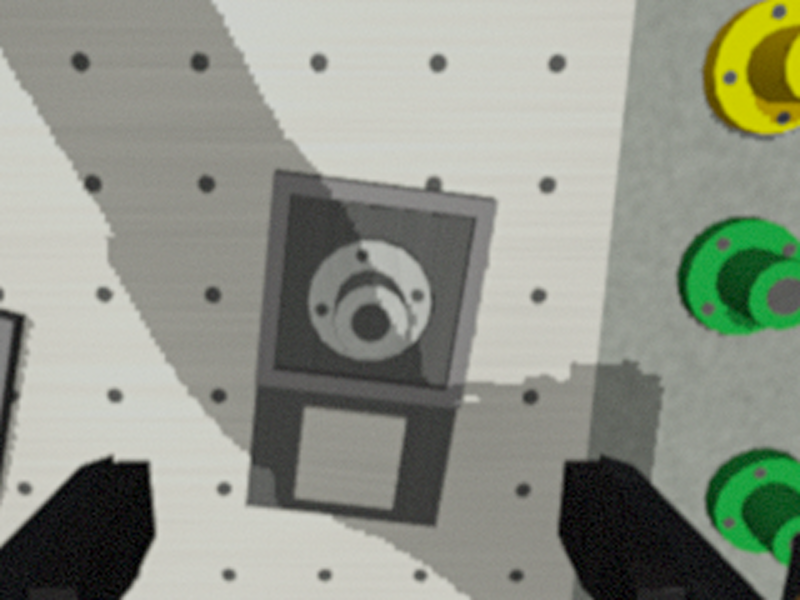

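The steel hub stands in the square nest: foot disc centre at crop (370,300), boss top at (369,321), rim corners at (275,170), (497,200), (460,405) and (257,385).

Run:
```python
from h import *
f=lambda p,z:at("wrist",[p[0]/2.5+180,p[1]/2.5+60],z)[:2]
print("disc",f((370,300),.028),"boss",f((369,321),.06))
P=np.array([f(p,.022) for p in [(275,170),(497,200),(460,405),(257,385)]]);print(P.mean(0),np.linalg.norm(P-np.roll(P,1,0),axis=1), f((350,458),.018))
go(*f((369,321),.06),.034,90)
```

```text
disc [0.52377249 0.32295705] boss [0.5242995  0.32194394]
[0.52285775 0.32404986] [0.09739056 0.09517216 0.09492899 0.09461793] [0.60473474 0.31433015]
t 10.1 tcp [0.5232 0.3173 0.2017] yawy 90.23 j [-0.43  0.73 -0.33  1.64  0.3   0.82  0.68] F [ 0.2  0.3 -0.5] w 0.0883
go [ -1.1   4.7 167.7] 0.004
```

Request:
jog_arm([
  [-1,5,40,0],
  [-1,5,80,0],
  [-1,5,115,0],
  [-1,5,145,0],
  [-1,5,160,0],
  [-1,5,167,0],
  [-1,5,167,0],
  [-1,5,167,0],
])

```text
clock: 10.77
tcp_pos: [0.5245, 0.3235, 0.0354]
tcp_rot: [0.0, -0.002, 1.0, 0.0]
force: [0.3, 0.2, 0.9]
width: 0.0882
finger_force: 0.0
```

Request:
jog_arm([
  [0,0,0,0],
  [0,0,0,0],
  [0,0,0,0],
  [0,0,0,0],
  [0,0,0,0],
  [0,0,0,0],
  [0,0,0,0],
  [0,0,0,0],
], fingers=1, grip_force=30)

```text
clock: 11.43
tcp_pos: [0.5239, 0.3232, 0.0347]
tcp_rot: [-0.0, -0.003, 1.0, 0.0]
force: [0.9, -0.0, 0.5]
width: 0.0367
finger_force: 0.0
```

Request:
jog_arm([
  [0,0,0,0],
  [0,0,0,0],
  [0,0,0,0],
  [0,0,0,0],
  [0,0,0,0],
])

```text
clock: 11.85
tcp_pos: [0.5239, 0.3225, 0.0346]
tcp_rot: [-0.0, -0.002, 1.0, -0.001]
force: [-0.4, -1.8, -0.1]
width: 0.0292
finger_force: 30.0
```

Request:
jog_arm([
  [0,0,-10,0],
  [0,0,-30,0],
  [0,0,-60,0],
  [0,0,-90,0],
  [0,0,-100,0],
  [0,0,-100,0],
  [0,0,-100,0],
])

```text
clock: 12.43
tcp_pos: [0.5236, 0.3231, 0.1342]
tcp_rot: [-0.0, -0.003, 1.0, 0.0]
force: [-0.5, 0.1, -5.1]
width: 0.029
finger_force: 30.0
```

```bash
python3 -c "
from h import *
go(.522,-.080,.135)"
```

```text
t 12.43 tcp [0.5236 0.3231 0.1342] yawy 90.31 j [-0.46  0.82 -0.3   1.68  0.35  0.69  0.64] F [-0.5  0.1 -5.1] w 0.029
go [   3.8 -403.1   -0.8] 0.0
```

Request:
jog_arm([
  [0,-15,0,0],
  [0,-40,0,0],
  [1,-75,0,0],
  [1,-112,0,0],
  [2,-150,0,0],
  [2,-188,0,0],
  [3,-226,0,0],
  [3,-264,0,0],
])

```text
clock: 13.1
tcp_pos: [0.5201, 0.0558, 0.1329]
tcp_rot: [-0.002, -0.002, 1.0, -0.001]
force: [0.6, -0.4, -5.2]
width: 0.0291
finger_force: 30.0
```

Request:
jog_arm([
  [1,-38,0,0],
  [1,-72,0,0],
  [1,-100,0,0],
  [1,-122,0,0],
  [1,-135,0,0],
  [1,-139,0,0],
  [1,-139,0,0],
  [1,-139,0,0],
])

```text
clock: 13.77
tcp_pos: [0.5213, -0.079, 0.1339]
tcp_rot: [-0.001, -0.003, 1.0, 0.001]
force: [-0.5, 1.0, -4.6]
width: 0.029
finger_force: 30.0
```

```bash
python3 -c "
from h import *
go(.522,-.080,.0345,90)"
```

```text
t 13.77 tcp [ 0.5213 -0.079   0.1339] yawy 90.33 j [ 0.28  0.74 -0.36  1.95  0.48  0.54  1.17] F [-0.5  1.  -4.6] w 0.029
go [-0.9 -1.2 99.4] 0.006
```

Request:
jog_arm([
  [0,0,25,0],
  [0,-1,55,0],
  [0,-1,80,0],
  [0,-1,91,0],
  [0,-1,94,0],
  [0,-1,94,0],
  [0,-1,94,0],
])

```text
clock: 14.35
tcp_pos: [0.5226, -0.0795, 0.0411]
tcp_rot: [0.0, -0.003, 1.0, 0.0]
force: [-0.1, 0.1, -4.1]
width: 0.0291
finger_force: 30.0
```

Request:
jog_arm([
  [0,0,1,0],
  [0,0,2,0],
  [0,0,3,0],
  [0,0,4,0],
  [0,0,4.5,0],
  [0,0,4.5,0],
  [0,0,4.5,0],
])

```text
clock: 14.93
tcp_pos: [0.5221, -0.0808, 0.0362]
tcp_rot: [0.0, -0.003, 1.0, 0.0]
force: [-0.2, -1.1, -5.8]
width: 0.029
finger_force: 30.0
```

Request:
jog_arm([
  [0,0,0.5,0],
  [0,0,1,0],
  [0,0,1.5,0],
  [0,0,1.8,0],
  [0,0,1.8,0],
  [0,0,1.8,0],
])

```text
clock: 15.43
tcp_pos: [0.5221, -0.0807, 0.0346]
tcp_rot: [0.0, -0.003, 1.0, 0.0]
force: [-0.6, 0.4, 0.3]
width: 0.029
finger_force: 30.0
```

Contact, with the weight now taken by the floor. I release, rise and head for the block.

Request:
jog_arm([
  [0,0,0,0],
  [0,0,0,0],
  [0,0,0,0],
  [0,0,0,0],
  [0,0,0,0],
  [0,0,0,0],
  [0,0,0,0],
  [0,0,0,0],
], fingers=0)

```text
clock: 16.1
tcp_pos: [0.5221, -0.0808, 0.0344]
tcp_rot: [0.0, -0.003, 1.0, 0.0]
force: [-0.7, -0.2, -1.0]
width: 0.0804
finger_force: 0.0
```

Request:
jog_arm([
  [0,0,-20,0],
  [0,0,-60,0],
  [0,0,-100,0],
  [0,20,-140,0],
  [0,55,-165,0],
  [0,90,-165,0],
  [0,90,-165,0],
])

```text
clock: 16.68
tcp_pos: [0.5231, 0.019, 0.2023]
tcp_rot: [0.003, -0.008, 1.0, 0.004]
force: [0.2, 1.0, -0.6]
width: 0.0883
finger_force: 0.0
```

```bash
python3 -c "
from h import *
go(.5715,.1025,.2,92)"
```

```text
t 16.68 tcp [0.5231 0.019  0.2023] yawy 90.92 j [ 0.15  0.63 -0.43  1.91  0.4   0.68  1.06] F [ 0.2  1.  -0.6] w 0.0883
go [-49.7  82.6   3.3] -0.019
```

Request:
jog_arm([
  [-49,90,3,-0.02],
  [-49,90,3,-0.02],
  [-49,90,3,-0.02],
  [-49,90,3,-0.02],
  [-49,90,3,-0.02],
  [-49,90,3,-0.02],
  [-49,90,3,-0.02],
  [-49,90,3,-0.02],
])

```text
clock: 17.35
tcp_pos: [0.5696, 0.0975, 0.1963]
tcp_rot: [-0.0, -0.012, 1.0, -0.001]
force: [0.1, -0.3, 0.2]
width: 0.0879
finger_force: 0.0
```

Run:
```python
from h import *
go(.5715,.1025,.2,92)
im=save('wrist','w3')
cv2.imwrite("pics/c3.png",cv2.resize(im[80:320,180:500,::-1],None,fx=2.5,fy=2.5,interpolation=cv2.INTER_CUBIC))
```

```text
t 17.35 tcp [0.5696 0.0975 0.1963] yawy 91.33 j [-0.01  0.7  -0.42  1.75  0.38  0.77  0.98] F [ 0.1 -0.3  0.2] w 0.0879
go [-2.   4.9 -3.7] -0.012
```

View pics/c3.png

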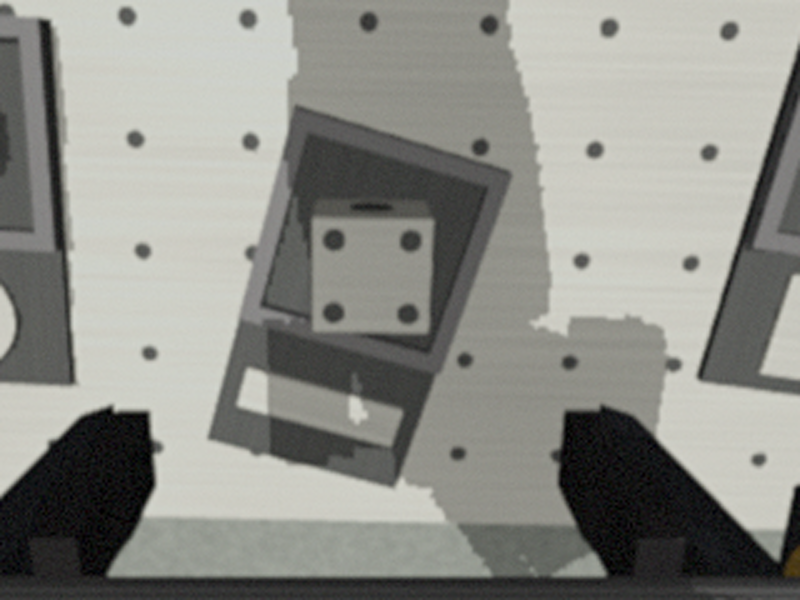

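The block top has corners at about (312,216), (435,217), (429,334) and (312,332) in the crop, aligned with the tool. The bar-nest rim corners are at (295,107), (511,174), (437,373) and (240,320).

Run:
```python
from h import *
f=lambda p,z:at("wrist",[p[0]/2.5+180,p[1]/2.5+80],z)[:2]
for L,z in (([(312,216),(435,217),(429,334),(312,332)],.054),([(295,107),(511,174),(437,373),(240,320)],.022)):
    P=np.array([f(p,z) for p in L]);D=P-np.roll(P,1,0);print(P.mean(0),np.linalg.norm(D,axis=1),np.degrees(np.arctan2(D[:,1],D[:,0])))
    if z>.05: c=P.mean(0)
go(*c,.034,92)
```

```text
[0.57298044 0.10368265] [0.04800412 0.04779026 0.04848776 0.04778168] [-179.66562222   90.87929133    0.32677928  -89.70055976]
[0.56952521 0.10368119] [0.09699799 0.09498084 0.0958055  0.0933514 ] [ 165.13248808   74.4929398   -15.83856351 -104.77785406]
t 17.4 tcp [0.5698 0.0978 0.1964] yawy 91.34 j [-0.01  0.7  -0.42  1.75  0.38  0.77  0.98] F [-0.1  0.2 -0.1] w 0.088
go [ -3.4   5.9 162.4] -0.012
```

Request:
jog_arm([
  [-3,6,40,0.01],
  [-3,6,80,0.01],
  [-3,6,115,0.01],
  [-3,6,140,0.01],
  [-3,6,155,0.01],
  [-3,6,165,0.01],
  [-3,6,165,0.01],
  [-3,6,165,0.01],
])

```text
clock: 18.07
tcp_pos: [0.5732, 0.1053, 0.0317]
tcp_rot: [0.0, -0.007, 1.0, 0.0]
force: [-0.1, 0.7, 0.5]
width: 0.0883
finger_force: 0.0
```

Request:
jog_arm([
  [0,0,0,0],
  [0,0,0,0],
  [0,0,0,0],
  [0,0,0,0],
  [0,0,0,0],
  [0,0,0,0],
  [0,0,0,0],
  [0,0,0,0],
], fingers=1, grip_force=30)

```text
clock: 18.73
tcp_pos: [0.5731, 0.1048, 0.0317]
tcp_rot: [0.0, -0.007, 1.0, -0.0]
force: [-0.1, -1.8, 3.3]
width: 0.0477
finger_force: 30.0
```

Request:
jog_arm([
  [0,0,0,0],
  [0,0,0,0],
])

```text
clock: 18.9
tcp_pos: [0.5731, 0.1048, 0.0317]
tcp_rot: [0.0, -0.007, 1.0, -0.0]
force: [-0.8, -1.9, 4.7]
width: 0.0479
finger_force: 30.0
```

Request:
jog_arm([
  [0,0,-10,0],
  [0,0,-30,0],
  [0,0,-60,0],
  [0,0,-90,0],
  [0,0,-100,0],
  [0,0,-100,0],
  [0,0,-100,0],
])

```text
clock: 19.48
tcp_pos: [0.5727, 0.1057, 0.1311]
tcp_rot: [-0.0, -0.008, 1.0, 0.0]
force: [-0.6, -1.1, -2.9]
width: 0.0475
finger_force: 30.0
```

```bash
python3 -c "
from h import *
go(.5225,.3215,.135,84.5)"
```

```text
t 19.48 tcp [0.5727 0.1057 0.1311] yawy 90.88 j [-0.05  0.8  -0.37  1.79  0.44  0.64  0.91] F [-0.6 -1.1 -2.9] w 0.0475
go [ 46.8 216.6  -3.8] 0.111
```

Request:
jog_arm([
  [3,15,0,0.01],
  [9,42,0,0.03],
  [17,78,0,0.05],
  [25,115,0,0.07],
  [33,150,0,0.09],
  [40,183,0,0.1],
  [45,207,0,0.11],
  [47,216,0,0.11],
])

```text
clock: 20.15
tcp_pos: [0.519, 0.3264, 0.1293]
tcp_rot: [-0.002, 0.044, 0.999, 0.001]
force: [-0.1, 0.9, -1.7]
width: 0.0477
finger_force: 30.0
```

Request:
jog_arm([
  [0,0,0,0],
  [0,0,20,0],
  [0,0,50,0],
  [0,0,75,0],
  [0,0,87,0],
  [0,0,91,0],
  [0,0,91,0],
  [0,0,91,0],
])

```text
clock: 20.82
tcp_pos: [0.5235, 0.3203, 0.041]
tcp_rot: [0.0, 0.048, 0.999, 0.0]
force: [-1.1, -0.5, -1.5]
width: 0.0477
finger_force: 30.0
```

```bash
python3 -c "
from h import *
go(.5225,.3215,.0315,84.5)"
```

```text
t 20.82 tcp [0.5235 0.3203 0.041 ] yawy 84.51 j [-0.49  0.95 -0.24  1.72  0.41  0.51  0.49] F [-1.1 -0.5 -1.5] w 0.0477
go [1.1 1.1 9.5] 0.0
```

Request:
jog_arm([
  [1,1,3,0],
  [1,1,5,0],
  [1,1,7,0],
  [1,1,8,0],
  [1,1,8.7,0],
  [1,1,8.7,0],
  [1,1,8.7,0],
])

```text
clock: 21.4
tcp_pos: [0.5218, 0.3219, 0.0318]
tcp_rot: [0.0, 0.047, 0.999, 0.0]
force: [-0.4, -0.4, -1.8]
width: 0.0478
finger_force: 30.0
```

Request:
jog_arm([
  [0,0,0.3,0],
  [0,0,0.6,0],
  [0,0,0.6,0],
  [0,0,0.6,0],
])

```text
clock: 21.73
tcp_pos: [0.5218, 0.3219, 0.0317]
tcp_rot: [0.0, 0.047, 0.999, 0.0]
force: [-1.2, -0.9, 5.4]
width: 0.0474
finger_force: 30.0
```

Contact. I release, rise and return to the pad for the bracket.

Request:
jog_arm([
  [0,0,0,0],
  [0,0,0,0],
  [0,0,0,0],
  [0,0,0,0],
  [0,0,0,0],
  [0,0,0,0],
  [0,0,0,0],
  [0,0,0,0],
], fingers=0)

```text
clock: 22.4
tcp_pos: [0.5218, 0.3219, 0.0311]
tcp_rot: [0.0, 0.047, 0.999, 0.0]
force: [-1.5, 0.1, 0.1]
width: 0.0883
finger_force: 0.0
```

Request:
jog_arm([
  [0,0,-20,0],
  [0,0,-60,0],
  [0,0,-100,0],
  [0,0,-140,0],
  [0,0,-165,0],
  [0,0,-165,0],
])

```text
clock: 22.9
tcp_pos: [0.5246, 0.3243, 0.2023]
tcp_rot: [0.004, 0.048, 0.999, 0.004]
force: [-0.1, 0.6, 0.1]
width: 0.0881
finger_force: 0.0
```

```bash
python3 -c "
from h import *
go(.470,-.2886,.2,101.25)"
```

```text
t 22.9 tcp [0.5246 0.3243 0.2023] yawy 84.54 j [-0.44  0.73 -0.34  1.64  0.31  0.82  0.57] F [-0.1  0.6  0.1] w 0.0881
go [  -4.  -615.3   -2.5] -0.292
```

Request:
jog_arm([
  [-4,-615,0,-0.29],
  [-4,-615,0,-0.29],
  [-4,-615,0,-0.29],
  [-4,-615,0,-0.29],
  [-4,-615,0,-0.29],
  [-4,-615,0,-0.29],
  [-4,-615,0,-0.29],
  [-4,-615,0,-0.29],
])

```text
clock: 23.57
tcp_pos: [0.4915, -0.0121, 0.1956]
tcp_rot: [-0.0, -0.098, 0.995, 0.0]
force: [0.4, -0.5, -1.0]
width: 0.0885
finger_force: 0.0
```

```bash
python3 -c "
from h import *
go(.470,-.2886,.2,101.25)"
```

```text
t 23.57 tcp [ 0.4915 -0.0121  0.1956] yawy 101.21 j [ 0.22  0.61 -0.46  2.    0.45  0.63  1.23] F [ 0.4 -0.5 -1. ] w 0.0885
go [  74.8 -267.    -4.4] -0.001
```

Request:
jog_arm([
  [75,-267,0,0],
  [75,-267,0,0],
  [75,-267,0,0],
  [75,-267,0,0],
  [75,-267,0,0],
  [75,-267,0,0],
  [75,-267,0,0],
  [75,-267,0,0],
])

```text
clock: 24.23
tcp_pos: [0.4678, -0.2949, 0.1947]
tcp_rot: [-0.001, -0.092, 0.996, -0.002]
force: [-0.1, -0.9, -0.2]
width: 0.0879
finger_force: 0.0
```

Request:
jog_arm([
  [0,0,0,0],
  [0,0,0,0],
  [0,0,0,0],
  [0,0,0,0],
])

```text
clock: 24.57
tcp_pos: [0.4711, -0.2847, 0.1961]
tcp_rot: [0.0, -0.099, 0.995, 0.0]
force: [1.1, 0.4, 0.8]
width: 0.0883
finger_force: 0.0
```

```bash
python3 -c "
from h import *
go(.470,-.2886,.034,101.25)"
```

```text
t 24.57 tcp [ 0.4711 -0.2847  0.1961] yawy 101.37 j [ 0.77  0.69 -0.52  1.83  0.48  0.75  1.76] F [1.1 0.4 0.8] w 0.0883
go [  1.9  -3.8 162.1] 0.002
```

Request:
jog_arm([
  [2,-3,40,0],
  [2,-3,80,0],
  [2,-3,115,0],
  [2,-3,140,0],
  [2,-3,155,0],
  [2,-3,162,0],
  [2,-3,162,0],
  [2,-3,162,0],
])

```text
clock: 25.23
tcp_pos: [0.4699, -0.2894, 0.0346]
tcp_rot: [0.0, -0.098, 0.995, 0.0]
force: [-0.1, 0.2, -0.2]
width: 0.0881
finger_force: 0.0
```

Request:
jog_arm([
  [0,0,0,0],
  [0,0,0,0],
  [0,0,0,0],
  [0,0,0,0],
  [0,0,0,0],
  [0,0,0,0],
  [0,0,0,0],
  [0,0,0,0],
], fingers=1, grip_force=25)

```text
clock: 25.9
tcp_pos: [0.4692, -0.29, 0.0341]
tcp_rot: [-0.0, -0.097, 0.995, 0.0]
force: [-0.0, -0.6, -0.2]
width: 0.0367
finger_force: 0.0
```

Request:
jog_arm([
  [0,0,0,0],
  [0,0,0,0],
  [0,0,0,0],
  [0,0,0,0],
  [0,0,0,0],
  [0,0,0,0],
  [0,0,0,0],
  [0,0,0,0],
])

```text
clock: 26.57
tcp_pos: [0.4691, -0.2897, 0.034]
tcp_rot: [-0.0, -0.098, 0.995, 0.0]
force: [0.3, 0.6, -1.2]
width: 0.0119
finger_force: 25.0
```

Request:
jog_arm([
  [0,0,-10,0],
  [0,0,-30,0],
  [0,0,-60,0],
  [0,0,-90,0],
  [0,0,-100,0],
  [0,0,-100,0],
  [0,0,-100,0],
])

```text
clock: 27.15
tcp_pos: [0.4689, -0.2904, 0.134]
tcp_rot: [0.0, -0.097, 0.995, -0.0]
force: [0.1, 0.1, -2.0]
width: 0.0119
finger_force: 25.0
```

```bash
python3 -c "
from h import *
go(.5685,.1025,.134,76)"
```

```text
t 27.15 tcp [ 0.4689 -0.2904  0.134 ] yawy 101.15 j [ 0.74  0.78 -0.46  1.87  0.56  0.62  1.7 ] F [ 0.1  0.1 -2. ] w 0.0119
go [-1.737e+02  3.662e+02 -2.000e-01] 0.439
```

Request:
jog_arm([
  [-7,14,0,0.03],
  [-19,40,0,0.08],
  [-34,71,0,0.13],
  [-49,104,0,0.18],
  [-65,137,0,0.24],
  [-81,170,0,0.3],
  [-97,204,0,0.36],
  [-113,238,0,0.4],
])

```text
clock: 27.82
tcp_pos: [0.5328, -0.0331, 0.1321]
tcp_rot: [-0.002, 0.104, 0.995, -0.001]
force: [0.9, 0.2, -1.4]
width: 0.012
finger_force: 25.0
```

```bash
python3 -c "
from h import *
go(.5685,.1025,.134,76)"
```

```text
t 27.82 tcp [ 0.5328 -0.0331  0.1321] yawy 78.11 j [ 0.14  0.74 -0.27  1.93  0.38  0.52  0.97] F [ 0.9  0.2 -1.4] w 0.012
go [ -7.  140.   -2.1] 0.037
```

Request:
jog_arm([
  [-2,35,0,0.02],
  [-4,70,0,0.04],
  [-5,98,0,0.04],
  [-6,118,0,0.04],
  [-7,128,0,0.04],
  [-7,132,0,0.04],
  [-7,132,0,0.04],
  [-7,132,0,0.04],
])

```text
clock: 28.48
tcp_pos: [0.5668, 0.0909, 0.1333]
tcp_rot: [-0.001, 0.123, 0.992, -0.001]
force: [-1.1, -0.8, -1.8]
width: 0.0117
finger_force: 25.0
```

Request:
jog_arm([
  [0,0,0,0],
  [0,0,0,0],
  [0,0,20,0],
  [0,0,40,0],
  [0,0,60,0],
  [0,0,60,0],
  [0,0,60,0],
])

```text
clock: 29.07
tcp_pos: [0.5669, 0.0922, 0.0736]
tcp_rot: [-0.001, 0.123, 0.992, -0.001]
force: [-0.2, 0.6, -2.5]
width: 0.0116
finger_force: 25.0
```

```bash
python3 -c "
from h import *
go(.5685,.1025,.034,76)"
```

```text
t 29.07 tcp [0.5669 0.0922 0.0736] yawy 75.92 j [-0.12  0.87 -0.21  1.84  0.35  0.47  0.75] F [-0.2  0.6 -2.5] w 0.0116
go [ 0.9 10.4 39.6] -0.001
```

Request:
jog_arm([
  [1,5,0,0],
  [1,10,5,0],
  [1,10,15,0],
  [1,10,25,0],
  [1,10,33,0],
  [1,10,36,0],
  [1,10,36,0],
  [1,10,36,0],
])

```text
clock: 29.73
tcp_pos: [0.5688, 0.103, 0.0377]
tcp_rot: [-0.0, 0.122, 0.993, -0.0]
force: [-1.0, 1.5, -1.2]
width: 0.0119
finger_force: 25.0
```

Request:
jog_arm([
  [0,0,0.7,0],
  [0,0,1.4,0],
  [0,0,2.1,0],
  [0,0,2.5,0],
  [0,0,2.5,0],
  [0,0,2.5,0],
])

```text
clock: 30.23
tcp_pos: [0.5691, 0.1032, 0.0357]
tcp_rot: [0.0, 0.122, 0.993, 0.0]
force: [-0.2, -0.2, -1.7]
width: 0.012
finger_force: 25.0
```

Request:
jog_arm([
  [0,0,0.5,0],
  [0,0,1,0],
  [0,0,1.5,0],
  [0,0,1.8,0],
  [0,0,1.8,0],
  [0,0,1.8,0],
])

```text
clock: 30.73
tcp_pos: [0.569, 0.1032, 0.0339]
tcp_rot: [0.0, 0.122, 0.993, 0.0]
force: [-0.3, 0.1, 0.6]
width: 0.012
finger_force: 25.0
```

Request:
jog_arm([
  [0,0,0.2,0],
  [0,0,0.2,0],
  [0,0,0.2,0],
])

```text
clock: 30.98
tcp_pos: [0.5691, 0.1032, 0.0339]
tcp_rot: [0.0, 0.122, 0.993, 0.0]
force: [-1.1, -0.7, 4.4]
width: 0.0118
finger_force: 25.0
```

Request:
jog_arm([
  [0,0,0,0],
  [0,0,0,0],
  [0,0,0,0],
  [0,0,0,0],
  [0,0,0,0],
  [0,0,0,0],
  [0,0,0,0],
  [0,0,0,0],
], fingers=0)

```text
clock: 31.65
tcp_pos: [0.5691, 0.1032, 0.0335]
tcp_rot: [0.0, 0.122, 0.993, 0.0]
force: [0.3, 0.1, 0.1]
width: 0.0629
finger_force: 0.0
```

Request:
jog_arm([
  [0,0,-20,0],
  [0,0,-60,0],
  [0,0,-100,0],
  [0,0,-140,0],
  [30,0,-180,0],
  [70,0,-190,0],
  [110,0,-190,0],
  [130,0,-190,0],
])

```text
clock: 32.32
tcp_pos: [0.4394, 0.1354, 0.225]
tcp_rot: [0.0, 0.121, 0.993, 0.0]
force: [0.2, 0.1, -0.2]
width: 0.0881
finger_force: 0.0
```

Request:
jog_arm([
  [0,0,0,0],
  [0,0,0,0],
  [0,0,0,0],
  [0,0,0,0],
])

```text
clock: 32.65
tcp_pos: [0.4444, 0.1344, 0.2235]
tcp_rot: [0.001, 0.123, 0.992, 0.0]
force: [0.4, 0.2, -0.1]
width: 0.0883
finger_force: 0.0
```

Run:
```python
from h import *
im=save("top","top1")[140:260,180:450,::-1]
cv2.imwrite("pics/c4.png",cv2.resize(im,None,fx=2.9,fy=2.9,interpolation=cv2.INTER_CUBIC))
save("side","side1")
```

```text
(no output)
```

View pics/c4.png

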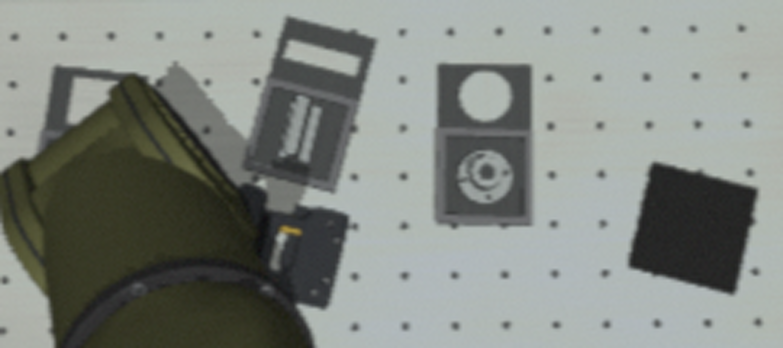

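View pics/side1.png

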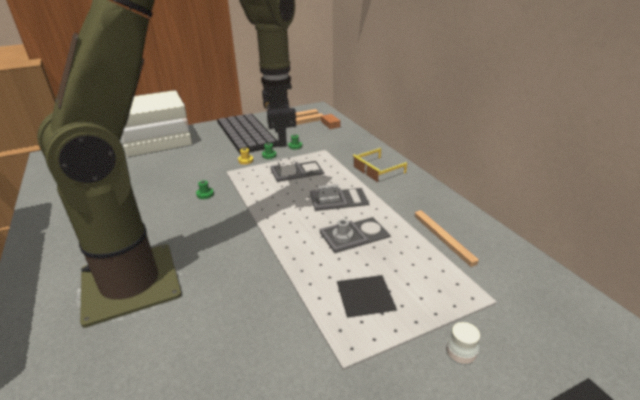

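The crop shows the bracket at (302,130), centred beside the bar, and the hub at (486,175), centred beside the disc, with the pad empty. In the side view the block sits flat beside the square profile at (287,170), and the bystanders have not moved. The gripper is clear.

```bash
python3 -c "
from cell import bot
print(bot.close_job())"
```

```text
the job is handed in; nothing more can be done
None
```

The job is handed in: hub, block and bracket each stand upright and centred in their matching nests (the block's centring from its placing position only, since the arm hid it from above), with nothing else disturbed, about 33 s on the clock.

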